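# Complete the socket rail on the repair bench

## Robot

A 6-joint arm with a two-finger parallel gripper is mounted at the origin on the work surface. World frame = base frame: x ahead of the robot, y to its left, z up, the work surface at z = 0. Lengths are in m, angles in rad, forces in N, time in s.
With the tool pointing down it reaches from about 0.225 to 0.875 m from the base axis. Payload 3.4 kg.
Tool frame: the origin (TCP) lies between the finger pads; the fingertips stand 8 mm ahead of it and the grasp point (between the pads) lies 11 mm behind it; z points along the fingers, y is the line along which they close (so a half turn about z gives the same grasp; the last joint's range is limited). The gripper opens to 85 mm and grips with 20 to 120 N. Pads are 22 mm wide; open, the fingers measure 114 mm over their backs; the gripper's body (76 mm by 85 mm) begins 54 mm behind the grasp point. The pads swing forward as they close: fully open they stand 13 mm farther back than shut.
Start: joints at [-1.443, 0.276, 1.505, -0, 1.361, -0.121], TCP at [0.142, -0.557, 0.239] pointing down, gripper open.
Joint ranges: [-2.89, 2.89], [-0.75, 2.08], [0.22, 2.7], [-1.18, 4.32], [0.11, 2.71], [-2.7, 2.7]. Speed limits (rad/s): [2.57, 2.57, 3.14, 3.14, 3.14, 3.14].

## Interface

Orientations are given as a unit quaternion [w, x, y, z].
In Python, from rig import manip, optics, finder gives the robot as it stands.
- The arm moves only by the tool servo_tool, never from a script. Its argument "increments" is a list of rows, each a list of 7 numbers: the shift along the tool's x, y, z in cm, then the turn, a rotation vector about the tool's x, y, z in degrees, then the closure, from -1 (fully open) to 1 (shut). In form: [[x, y, z, rx, ry, rz, gripper], ...]. A call has exactly 5 rows; each row shifts and turns the commanded pose from where the row before left it, along the tool's axes as they then stand; what a row does not reach is not made up. A row lasts 1/10 s, in which the tool goes at most 50 mm and 8.59 degrees, less where a joint would pass 70% of its speed; a pose out of reach is approached as far as the arm can. A call is refused whole if a number of a shift passes 5 or a number of a turn 8.59, either way. A call with a gripper value outside its range is refused whole. The fingers move at their own pace and stop on an object; "squeeze" is the grip in N (left out, the last holds). Time passes only in rows, so rows that do not move let the fingers close, or fill a call up. It gives the time, the measured TCP pose, the force, the opening and the grip force at its end, in the units of the state.
- manip.get_state(): the state, without advancing time (a new reading comes with each control period).
- optics.get_image(name): name is "scene" or "top" or "wrist"; returns the picture (400x640x3 uint8, red, green, blue); there is no depth.
- optics.get_calibration(name): a dict with "fov_y" (degrees; the focal length in pixels is half the picture's height over the tangent of half this angle, whatever the lens; pixels are square), "cx", "cy" (the principal point, pixels), "dist_coeffs" ([k1, k2, p1, p2, k3] as OpenCV has them; the pictures are not rectified), "world_to_cam" (4x4, takes a point from world to camera coordinates). Camera axes: x right, y down, z forward; pixel columns grow to the right and rows downward; lengths in m; the calibration is good to about 2 mm. A picture is of the moment at which its call begins: read the wrist's pose just before it. get_calibration takes no time and is no camera call; for the wrist camera it gives the pose at the moment of the call.
- manip.sign_off(): hands the job in; it is judged then, once.
Trained networks look in the newest picture that a camera, given by its name, has taken for a name from the list of things; names that differ only in an ending like _2 or _b are one class to them, and where a whole thing is asked for, a point or a joint stands for the part that bears it (a point fixed in the world has none). Each returns a list of dicts, best first, with "p" (0 to 1); they miss things now and then, are a little off and sometimes report something else, mostly with a low value. They report only what shows in the picture. A call takes as long as a camera call.
- finder.silhouettes(label, camera): "region" (400x640 bool, what is visible of it) and "box" ([centre column, centre row, width, height] in pixels, round what is visible of it).
- finder.tip_of(label, camera): "at" ([column, row] in pixels: a listed point, or the origin of a listed thing).
The state is a dict: "clock": time; "qpos": joint angles; "qd": joint speeds; "effort": joint torques, N m; "position": TCP position; "ee_rot": TCP orientation; "contact_force": force on the tool from outside, world axes, zero at the start; "moment": the same for the moment, N m; "width": finger opening in m; "gripper_force": force on a finger pad.
Only numpy, scipy, OpenCV 4.12 (cv2) and the standard library are available. Lean on these libraries where they do the work, as an engineer would, in place of code of your own. Each camera call takes 0.05 s, during which the arm holds its last target. There are 200 camera calls.

## Task

Two deep sockets, a medium and a large one, stand loose on the repair bench in front of the clip rail, and the smallest is already on the rail's end clip. Press the two loose ones straight down onto the free spring clips so that the rail runs in size order, smallest to largest: each fully home on the rail, upright, in its own clip, and let go.

Things in the scene. Friction and masses are not known exactly. Their poses are not given: they have to be found in the camera images.
- medium_center (a point): Medium deep socket, plain round steel, 68 mm tall, 140 g, upright on its drive end. Point: on its axis, half-way up (34 mm); z up. Lower 27 mm (drive end): 24 mm diameter, grooved, chamfered foot. From 32 mm up to the top: nose 27 mm in diameter, dark hexagonal mouth on top; grip it there. It stands left or right of the large one.
- large_center (a point): Large deep socket, same steel and shape, 74 mm tall, 240 g, upright on its drive end (24 mm diameter, grooved, 27 mm high). From 32 mm up to the top: nose 36 mm in diameter; grip it there. Point: on its axis, half-way up (37 mm); z up.
- rail: Fixed aluminium bar 50 mm wide, 260 mm long, top face 12 mm above the bench, with three like spring clips 85 mm apart. Origin: under its centre. y runs along it, away from the smallest socket (nose 18 mm, 62 mm tall), which is fixed on the first clip; z up. Each clip slides easily some 10 mm along the rail and springs back to its place.
- clip_mid (a point): Middle clip, free: for the medium socket. Point: clip's place on the rail's top face, where the socket's underside rests when home; axes as the rail's. Two sprung jaws face each other along y, 22 mm wide in x, flared to a mouth 34 mm wide, 27 mm above the face. A socket let down stops on them about 9 mm short of home; a straight push of 5 to 15 N spreads them and they snap into its groove.
- clip_far (a point): End clip, free: for the large socket. Same as clip_mid, 85 mm further along the rail's y, at the end away from the smallest socket. Point: the clip's place on the rail's top face, 12 mm above the bench; axes as the rail's.

How it is judged:
By the outcome, as a careful person would: the job done as asked, in the order asked, and still so for the second after the job is handed in, with the robot touching nothing.
It also fails if it takes over 54 s, if anything falls off the work surface, if the arm or the gripper's body presses on something with over 40 N, if the wrist force passes 120 N, or if a joint passes its speed limit or range.

## Working session

There is one attempt and no reset: what is moved stays moved. The work goes in short steps, Python scripts to look and compute and a tool call to move; the robot and the scene stay as the last step left them, time stands still between calls to the robot, and variables do not carry over. Pictures are saved under pics/ and viewed, at most 10 in all, crops included, and the job is handed in when it is done.

Besides the shell and the picture viewer there is one more tool, called after "Call:" as name(argument=value, ...) on one line, values as JSON. servo_tool: Moves the arm, as the interface text tells. Its arguments: {"type":"object","properties":{"increments":{"type":"array","items":{"type":"array","items":{"type":"number"}}},"squeeze":{"type":"number"}},"required":["increments"]}

```bash
mkdir -p pics; cat > h.py <<'E'
import numpy as np, cv2
from rig import manip, optics, finder
from scipy.spatial.transform import Rotation as R
def K(c):
    f=200/np.tan(np.radians(c["fov_y"])/2); return np.array([[f,0,c["cx"]],[0,f,c["cy"]],[0,0,1.]])
def ray(c,px):
    n=cv2.undistortPoints(np.array([[px]],float),K(c),np.array(c["dist_coeffs"],float))[0,0]
    T=np.array(c["world_to_cam"]); d=T[:3,:3].T@np.array([n[0],n[1],1]); o=-T[:3,:3].T@T[:3,3]
    return o,d/np.linalg.norm(d)
def onz(c,px,z):
    o,d=ray(c,px); return o+d*(z-o[2])/d[2]
def tri(rs):
    A=sum(np.eye(3)-np.outer(d,d) for o,d in rs); b=sum((np.eye(3)-np.outer(d,d))@o for o,d in rs)
    return np.linalg.solve(A,b)
def proj(c,p):
    T=np.array(c["world_to_cam"]); r,_=cv2.Rodrigues(T[:3,:3])
    return cv2.projectPoints(np.array([p],float),r,T[:3,3],K(c),np.array(c["dist_coeffs"],float))[0][0,0]
def snap(cam,name=None):
    im=optics.get_image(cam)
    if name: cv2.imwrite(f"pics/{name}.png",im[:,:,::-1])
    return im
E
python3 - <<'E'
from h import *
np.set_printoptions(precision=4,suppress=True)
Z=dict(medium_center=.034,large_center=.037,rail=0,clip_mid=.012,clip_far=.012)
rs={}
for cam in ("scene","top"):
    snap(cam,cam+"0"); c=optics.get_calibration(cam)
    print(cam,ray(c,(320,200)))
    for n,z in Z.items():
        for r in finder.tip_of(n,cam)[:2]:
            print(n,r["p"],r["at"],onz(c,r["at"],z))
        
s=manip.get_state();print(s)
E
```

```text
scene (array([1.0824, 0.132 , 0.4518]), array([-0.7854, -0.1852, -0.5906]))
medium_center 0.59 [399.8, 179.7] [0.4363 0.1358 0.034 ]
large_center 0.98 [236.8, 161.8] [ 0.432  -0.1938  0.037 ]
rail 0.82 [278.0, 240.3] [ 0.6068 -0.055  -0.    ]
rail 0.39 [323.5, 249.4] [0.6142 0.025  0.    ]
clip_mid 0.87 [278.4, 232.4] [ 0.6003 -0.0552  0.012 ]
clip_far 0.89 [322.3, 248.6] [0.6252 0.0256 0.012 ]
clip_far 0.27 [277.3, 239.6] [ 0.618  -0.0517  0.012 ]
top (array([0.4943, 0.0245, 0.7648]), array([ 0.066 , -0.0433, -0.9969]))
medium_center 0.66 [249.4, 254.3] [0.4399 0.1295 0.034 ]
large_center 0.79 [412.5, 253.9] [ 0.4349 -0.1864  0.037 ]
rail 0.67 [343.1, 170.3] [ 0.6056 -0.0572  0.    ]
clip_mid 0.62 [343.2, 169.2] [ 0.6061 -0.0561  0.012 ]
clip_far 0.9 [305.6, 161.0] [0.6233 0.0198 0.012 ]
{'clock': 0.6, 'qpos': array([-1.443 ,  0.2759,  1.5048, -0.    ,  1.3607, -0.121 ]), 'qd': array([ 0.0004, -0.0004, -0.0016, -0.0014,  0.0002,  0.0002]), 'effort': array([ -0.0009, -41.6389, -24.5985,  -0.0003,   0.0004,   0.    ]), 'position': array([ 0.1416, -0.5574,  0.2394]), 'ee_rot': array([ 0.0001,  0.9923,  0.1241, -0.    ]), 'contact_force': array([ 0.4663, -0.2294,  0.2208]), 'moment': array([-0.0492, -0.0361,  0.0182]), 'gripper_force': 0.0, 'width': 0.0853405312520394}
```

View pics/scene0.png

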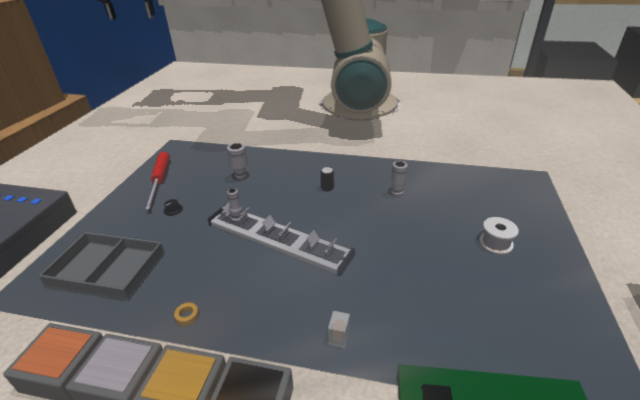

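View pics/top0.png

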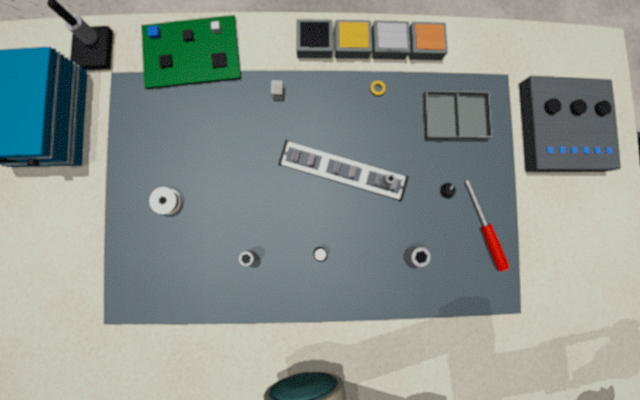

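The scene and top pictures agree: the large socket is at top (420,257), the medium at (246,258), the rail runs from (284,152) to (402,186), and the small socket sits on its right-hand end.

```bash
python3 - <<'E'
from h import *
np.set_printoptions(precision=4,suppress=True)
snap("top"); c=optics.get_calibration("top")
for r in finder.silhouettes("rail","top")[:1]:
    m=r["region"].astype(np.uint8); b=cv2.boxPoints(cv2.minAreaRect(cv2.findNonZero(m)))
    P=np.array([onz(c,p,.012) for p in b]); print(r["p"],b,P, [np.linalg.norm(P[i]-P[i-1]) for i in range(4)],P.mean(0))
for n in("medium_center","large_center"):
    for r in finder.silhouettes(n,"top")[:2]: print(n,r["p"],r["box"])
w=optics.get_calibration("wrist"); s=manip.get_state()
T=np.linalg.inv(np.array(w["world_to_cam"])); q=s["ee_rot"]; Rt=R.from_quat([q[1],q[2],q[3],q[0]]).as_matrix()
print(w["fov_y"],"cam in tool",Rt.T@(T[:3,3]-s["position"]),Rt.T@T[:3,:3])
E
```

```text
0.94 [[277.4432 164.3376]
 [284.9024 138.7632]
 [408.2432 174.7376]
 [400.7839 200.312 ]] [[ 0.617   0.0765  0.012 ]
 [ 0.6693  0.0612  0.012 ]
 [ 0.5939 -0.1899  0.012 ]
 [ 0.5416 -0.1726  0.012 ]] [np.float64(0.2602429005261863), np.float64(0.054475303069275005), np.float64(0.2622126090437141), np.float64(0.055092184337144655)] [ 0.6054 -0.0562  0.012 ]
medium_center 0.74 [247.7, 258.9, 18.9, 19.2]
large_center 0.97 [416.9, 256.4, 26.8, 21.8]
71.83371860957206 cam in tool [ 0.084  -0.0002 -0.1347] [[-0.     -0.9453 -0.3263]
 [ 1.     -0.0003  0.0009]
 [-0.001  -0.3263  0.9453]]
```

Call:
servo_tool(increments=[[3.7,-2.8,0.7,0,0,0,-1],[3.7,-2.8,0.7,0,0,0,-1],[3.7,-2.8,0.7,0,0,0,-1],[3.7,-2.8,0.7,0,0,0,-1],[3.7,-2.8,0.7,0,0,0,-1]])

```text
clock: 1.3
position: [0.2873, -0.3747, 0.2042]
ee_rot: [0.0, 0.992, 0.124, 0.0]
contact_force: [0.7, -0.3, -0.5]
width: 0.0855
gripper_force: 0.0
```

Call:
servo_tool(increments=[[3.7,-2.8,0.7,0,0,0,-1],[3.7,-2.8,0.7,0,0,0,-1],[3.7,-2.8,0.7,0,0,0,-1],[3.7,-2.8,0.7,0,0,0,-1],[3.7,-2.8,0.7,0,0,0,-1]])

```text
clock: 1.8
position: [0.4323, -0.1933, 0.1694]
ee_rot: [0.0, 0.992, 0.124, 0.0]
contact_force: [1.0, -0.2, -0.0]
width: 0.085
gripper_force: 0.0
```

Call:
servo_tool(increments=[[0,0,0,0,0,-8.5,-1],[0,0,0,0,0,-8.5,-1],[0,0,0,0,0,-8.5,-1],[0,0,0,0,0,-8.5,-1],[0,0,0,0,0,-8.5,-1]])

```text
clock: 2.3
position: [0.4314, -0.1947, 0.1694]
ee_rot: [0.0, 0.878, 0.478, 0.0]
contact_force: [-1.1, -0.0, 0.9]
width: 0.0855
gripper_force: 0.0
```

Call:
servo_tool(increments=[[0,0,0,0,0,-8.5,-1],[0,0,0,0,0,-8,-1],[0,0,0,0,0,0,-1],[0,0,0,0,0,0,-1],[0,0,0,0,0,0,-1]])

```text
clock: 2.8
position: [0.4313, -0.1949, 0.1693]
ee_rot: [0.0, 0.803, 0.596, 0.0]
contact_force: [-0.7, -0.1, 0.4]
width: 0.085
gripper_force: 0.0
```

```bash
cat >> h.py <<'E'
np.set_printoptions(precision=4,suppress=True)
def tool():
    s=manip.get_state(); q=s["ee_rot"]; return s["position"],R.from_quat([q[1],q[2],q[3],q[0]]).as_matrix()
def delta(xyz):
    p,M=tool(); return M.T@(np.asarray(xyz)-p)*100
E
python3 - <<'E'
from h import *
snap("wrist","w1"); c=optics.get_calibration("wrist")
for r in finder.tip_of("large_center","wrist")[:2]: P=onz(c,r["at"],.037); print(r,P,delta(P))
for r in finder.silhouettes("large_center","wrist")[:2]: print(r["p"],r["box"])
E
```

```text
{'at': [319.0, 192.2], 'p': 0.57} [ 0.4327 -0.1912  0.037 ] [ 0.3986  0.0313 13.2322]
0.78 [319.7, 197.9, 36.4, 49.4]
```

View pics/w1.png

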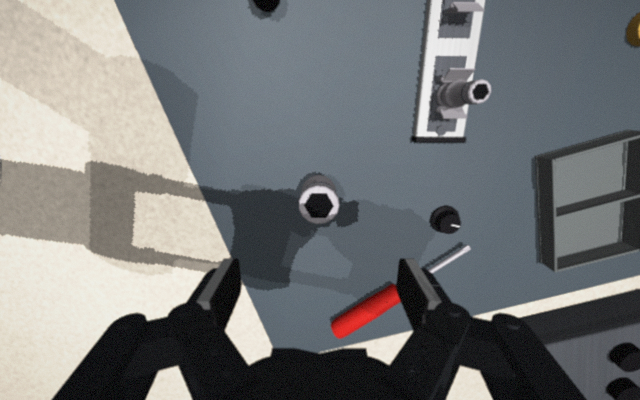

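```bash
python3 - <<'E'
from h import *
c=optics.get_calibration("wrist"); P=onz(c,(319,205.5),.074); print(P,delta([P[0],P[1],.048]))
E
```

```text
[ 0.4323 -0.1922  0.074 ] [ 0.2842  0.0215 12.131 ]
```

Call:
servo_tool(increments=[[0.3,0,2.5,0,0,0,-1],[0,0,2.5,0,0,0,-1],[0,0,2.5,0,0,0,-1],[0,0,2.5,0,0,0,-1],[0,0,2.1,0,0,0,-1]], squeeze=80)

```text
clock: 3.45
position: [0.4319, -0.1918, 0.0472]
ee_rot: [-0.0, 0.803, 0.596, -0.0]
contact_force: [-0.6, 0.3, 1.0]
width: 0.0855
gripper_force: 0.0
```

Call:
servo_tool(increments=[[0,0,0,0,0,0,-1],[0,0,0,0,0,0,1],[0,0,0,0,0,0,1],[0,0,0,0,0,0,1],[0,0,0,0,0,0,1]])

```text
clock: 3.95
position: [0.4328, -0.1925, 0.0497]
ee_rot: [0.001, 0.803, 0.597, 0.0]
contact_force: [-0.1, 0.7, 3.4]
width: 0.0342
gripper_force: 79.1
```

Call:
servo_tool(increments=[[0,0,0,0,0,0,1],[0,0,0,0,0,0,1],[0,0,0,0,0,0,1],[0,0,0,0,0,0,1],[0,0,0,0,0,0,1]])

```text
clock: 4.45
position: [0.4327, -0.1924, 0.0497]
ee_rot: [0.001, 0.803, 0.597, 0.0]
contact_force: [-1.0, 0.7, 6.0]
width: 0.0342
gripper_force: 79.0
```

Call:
servo_tool(increments=[[0,0,-1,0,0,0,1],[0,0,-2,0,0,0,1],[0,0,-3,0,0,0,1],[0,0,-3,0,0,0,1],[0,0,-3,0,0,0,1]])

```text
clock: 4.95
position: [0.4316, -0.1916, 0.1699]
ee_rot: [-0.0, 0.803, 0.597, -0.0]
contact_force: [-0.3, -0.0, -2.6]
width: 0.034
gripper_force: 80.0
```

Call:
servo_tool(increments=[[1.3,0.6,0,0,0,0,1],[2.5,1.2,0,0,0,0,1],[3,1.4,0,0,0,0,1],[3,1.4,0,0,0,0,1],[3,1.4,0,0,0,0,1]])

```text
clock: 5.45
position: [0.5268, -0.0856, 0.1689]
ee_rot: [0.0, 0.803, 0.596, -0.0]
contact_force: [0.4, 0.0, -3.5]
width: 0.0343
gripper_force: 80.0
```

Call:
servo_tool(increments=[[3,1.4,0,0,0,0,1],[3,1.4,0,0,0,0,1],[3,1.4,0,0,0,0,1],[2.5,1.2,0,0,0,0,1],[2.2,1.2,0,0,0,0,1]])

```text
clock: 5.95
position: [0.6294, 0.027, 0.1685]
ee_rot: [-0.0, 0.802, 0.597, -0.0]
contact_force: [-0.1, -0.4, -2.6]
width: 0.0342
gripper_force: 80.0
```

Call:
servo_tool(increments=[[0,0,0,0,0,0,1],[0,0,0,0,0,0,1],[0,0,0,0,0,0,1],[0,0,0,0,0,0,1],[0,0,0,0,0,0,1]])

```text
clock: 6.45
position: [0.6286, 0.0248, 0.1685]
ee_rot: [0.0, 0.803, 0.596, -0.0]
contact_force: [0.4, -0.4, -3.6]
width: 0.0341
gripper_force: 80.1
```

```bash
python3 - <<'E'
from h import *
p,M=tool(); print(p,M)
Z=dict(large_center=None,rail=0,clip_mid=.012,clip_far=.012)
for cam,nm in (("wrist","w2"),("top","top2"),("scene","scene2")):
    snap(cam,nm); c=optics.get_calibration(cam)
    for n,z in Z.items():
        for r in finder.tip_of(n,cam)[:1]:
            print(cam,n,r["p"],r["at"],onz(c,r["at"],z) if z is not None else onz(c,r["at"],p[2]-.0127))
E
```

```text
[0.6286 0.0248 0.1685] [[ 0.289   0.9573 -0.0002]
 [ 0.9573 -0.289  -0.0002]
 [-0.0003 -0.0001 -1.    ]]
wrist large_center 0.72 [319.1, 256.2] [0.6287 0.0244 0.1558]
wrist clip_far 0.82 [318.7, 190.3] [0.6284 0.0238 0.012 ]
top rail 0.6 [343.5, 168.9] [ 0.6085 -0.058   0.    ]
top clip_mid 0.59 [341.5, 171.1] [ 0.6022 -0.0526  0.012 ]
top clip_far 0.89 [303.4, 160.5] [0.6244 0.0242 0.012 ]
scene large_center 0.72 [321.3, 176.1] [0.6344 0.0292 0.1558]
scene rail 0.63 [276.9, 239.9] [ 0.6062 -0.0571  0.    ]
scene clip_far 0.77 [325.7, 246.1] [0.6185 0.0298 0.012 ]
```

View pics/w2.png

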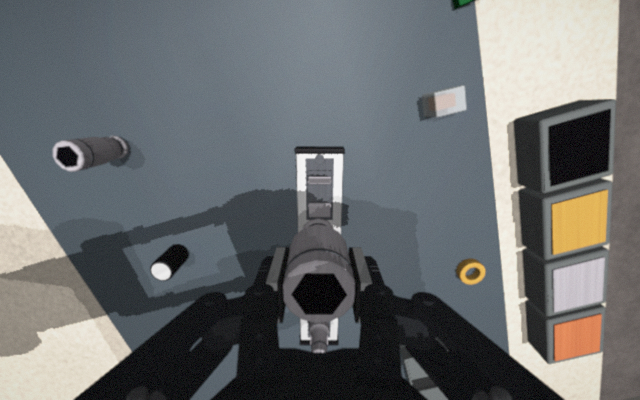

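The wrist picture shows the rail running vertically and centred (columns 296–344) with its end at row 150, and the held socket in line over the far clip.

```bash
python3 - <<'E'
from h import *
c=optics.get_calibration("wrist")
for px in ((320,149),(296,160),(344,160),(320,198)): P=onz(c,px,.012); print(px,P,delta(P))
im=cv2.imread("pics/w2.png")
g=im[150:345].mean(2)
for r in (160,170,330,338): print(r,[int(v) for v in im[r,290:350].mean(1)])
E
```

```text
(320, 149) [0.6431 0.0671 0.012 ] [ 4.3862  0.1391 15.6234]
(296, 160) [0.6155 0.0634 0.012 ] [ 3.2338 -2.3975 15.6236]
(344, 160) [0.6641 0.0488 0.012 ] [ 3.233   2.6795 15.6235]
(320, 198) [0.6277 0.0156 0.012 ] [-0.9905  0.1476 15.6241]
160 [120, 122, 118, 123, 113, 102, 146, 221, 241, 241, 240, 241, 242, 244, 238, 179, 126, 110, 115, 112, 112, 114, 113, 115, 113, 112, 116, 112, 114, 116, 117, 116, 117, 115, 99, 104, 113, 115, 115, 115, 114, 109, 110, 157, 236, 244, 241, 244, 242, 242, 245, 242, 223, 147, 118, 124, 123, 120, 121, 118]
170 [119, 118, 118, 121, 121, 115, 129, 203, 238, 240, 241, 241, 241, 243, 242, 219, 143, 105, 99, 96, 88, 92, 100, 101, 103, 100, 98, 88, 87, 94, 97, 103, 96, 92, 91, 90, 98, 107, 99, 89, 90, 96, 117, 174, 235, 244, 243, 243, 242, 243, 243, 238, 198, 136, 113, 119, 118, 118, 120, 121]
330 [102, 101, 104, 104, 101, 102, 103, 106, 104, 98, 142, 206, 226, 227, 227, 228, 223, 184, 112, 79, 90, 89, 88, 85, 84, 88, 87, 91, 94, 97, 97, 99, 97, 101, 106, 108, 112, 119, 115, 113, 178, 223, 226, 225, 226, 228, 224, 172, 115, 105, 105, 105, 108, 105, 105, 105, 104, 106, 103, 106]
338 [103, 103, 106, 100, 102, 106, 102, 105, 103, 86, 110, 191, 222, 227, 226, 224, 225, 225, 220, 211, 181, 131, 83, 71, 77, 83, 83, 89, 91, 91, 90, 94, 92, 91, 91, 94, 118, 169, 212, 218, 222, 224, 224, 222, 223, 226, 204, 121, 92, 99, 106, 103, 101, 104, 102, 104, 107, 104, 104, 104]
```

Call:
servo_tool(increments=[[0.1,0.05,2,0,0,0,1],[0,0,2,0,0,0,1],[0,0,2,0,0,0,1],[0,0,1.5,0,0,0,1],[0,0,1,0,0,0,1]], squeeze=100)

```text
clock: 7.7
position: [0.6293, 0.0263, 0.0819]
ee_rot: [-0.001, 0.803, 0.597, -0.001]
contact_force: [0.0, 0.2, -1.9]
width: 0.0338
gripper_force: 99.6
```

Call:
servo_tool(increments=[[0,0,0.5,0,0,0,1],[0,0,0.3,0,0,0,1],[0,0,0.2,0,0,0,1],[0,0,0.2,0,0,0,1],[0,0,0,0,0,0,1]])

```text
clock: 8.2
position: [0.6303, 0.0262, 0.0716]
ee_rot: [0.0, 0.803, 0.597, 0.0]
contact_force: [0.6, 0.9, -1.7]
width: 0.0333
gripper_force: 99.6
```

Call:
servo_tool(increments=[[0,0,0.2,0,0,0,1],[0,0,0.2,0,0,0,1],[0,0,0.2,0,0,0,1],[0,0,0.1,0,0,0,1],[0,0,0,0,0,0,1]])

```text
clock: 8.7
position: [0.6309, 0.026, 0.0645]
ee_rot: [0.001, 0.802, 0.597, 0.001]
contact_force: [3.3, -0.6, -4.3]
width: 0.0336
gripper_force: 99.8
```

Call:
servo_tool(increments=[[0,0,0.1,0,0,0,1],[0,0,0.1,0,0,0,1],[0,0,0.1,0,0,0,1],[0,0,0.1,0,0,0,1],[0,0,0,0,0,0,1]])

```text
clock: 9.2
position: [0.6291, 0.0264, 0.0618]
ee_rot: [-0.0, 0.803, 0.597, -0.0]
contact_force: [-4.0, -0.3, 9.5]
width: 0.0337
gripper_force: 101.5
```

```bash
python3 - <<'E'
from h import *
s=manip.get_state(); print(s["position"],s["contact_force"],s["moment"])
snap("wrist","w3"); im=snap("scene"); cv2.imwrite("pics/s3.png",cv2.resize(im[130:280,200:400,::-1],None,fx=4,fy=4,interpolation=2))
c=optics.get_calibration("scene")
for r in finder.tip_of("large_center","scene")[:1]: print(r, "expected home",proj(c,[.6305,.026,.049]),"9mm up",proj(c,[.6305,.026,.058]))
E
```

```text
[0.6291 0.0264 0.0618] [-3.9817 -0.2884  9.5259] [-0.0663  0.6953 -0.0075]
{'at': [323.3, 236.1], 'p': 0.71} expected home [321.3314 233.1817] 9mm up [321.1978 228.684 ]
```

View pics/s3.png

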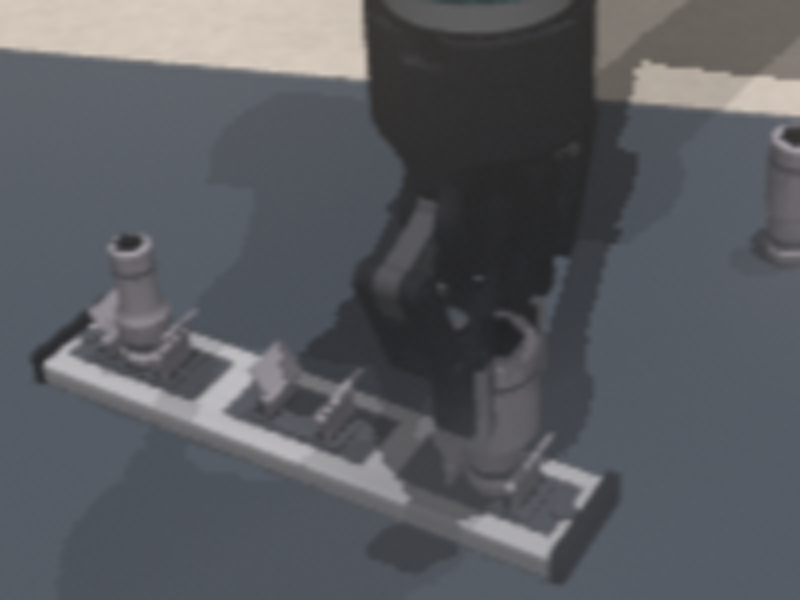

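Call:
servo_tool(increments=[[0,0,0.1,0,0,0,1],[0,0,0.1,0,0,0,1],[0,0,0.1,0,0,0,1],[0,0,0.1,0,0,0,1],[0,0,0,0,0,0,1]])

```text
clock: 9.85
position: [0.6292, 0.0265, 0.0617]
ee_rot: [0.0, 0.802, 0.597, 0.0]
contact_force: [-8.7, 0.1, 28.8]
width: 0.0335
gripper_force: 103.9
```

Call:
servo_tool(increments=[[0,0,-0.3,0,0,0,1],[0,0,-0.2,0,0,0,1],[0,0,0,0,0,0,-1],[0,0,0,0,0,0,-1],[0,0,0,0,0,0,-1]])

```text
clock: 10.35
position: [0.6299, 0.0263, 0.0607]
ee_rot: [-0.0, 0.803, 0.597, -0.0]
contact_force: [-0.4, -1.1, -0.4]
width: 0.0753
gripper_force: 0.0
```

Call:
servo_tool(increments=[[0,0,0,0,0,0,-1],[0,0,-1,0,0,0,-1],[0,0,-2,0,0,0,-1],[0,0,-4,0,0,0,-1],[0,0,-4,0,0,0,-1]])

```text
clock: 10.85
position: [0.6294, 0.0263, 0.1724]
ee_rot: [-0.0, 0.803, 0.597, -0.001]
contact_force: [1.3, -0.2, 0.6]
width: 0.0855
gripper_force: 0.0
```

Call:
servo_tool(increments=[[0.9,-4.2,0,0,0,0,-1],[0.9,-4.2,0,0,0,0,-1],[0.9,-4.2,0,0,0,0,-1],[0.9,-4.2,0,0,0,0,-1],[0.9,-4.2,0,0,0,0,-1]])

```text
clock: 11.35
position: [0.4404, 0.1305, 0.172]
ee_rot: [0.0, 0.803, 0.596, 0.001]
contact_force: [0.5, 0.5, 1.3]
width: 0.0856
gripper_force: 0.0
```

Call:
servo_tool(increments=[[0,0,0,0,0,0,-1],[0,0,0,0,0,0,-1],[0,0,0,0,0,0,-1],[0,0,0,0,0,0,-1],[0,0,0,0,0,0,-1]])

```text
clock: 11.85
position: [0.4428, 0.1294, 0.1712]
ee_rot: [0.0, 0.803, 0.596, 0.0]
contact_force: [-0.6, -0.5, 0.6]
width: 0.0854
gripper_force: 0.0
```

```bash
python3 - <<'E'
from h import *
snap("wrist","w4"); c=optics.get_calibration("wrist"); print(tool()[0])
for r in finder.tip_of("medium_center","wrist")[:2]: P=onz(c,r["at"],.034); print(r,P,delta(P))
for r in finder.silhouettes("medium_center","wrist")[:2]: print(r["p"],r["box"])
snap("scene"); c=optics.get_calibration("scene")
for r in finder.tip_of("large_center","scene")[:1]: print(r, "expected home",proj(c,[.6293,.0264,.049]))
E
```

```text
[0.4426 0.1295 0.1711]
{'at': [310.4, 193.9], 'p': 0.8} [0.4346 0.1326 0.034 ] [ 0.0755 -0.8315 13.705 ]
0.77 [310.6, 197.9, 31.2, 40.3]
{'at': [324.2, 233.5], 'p': 0.82} expected home [321.7499 232.7064]
```

View pics/w4.png

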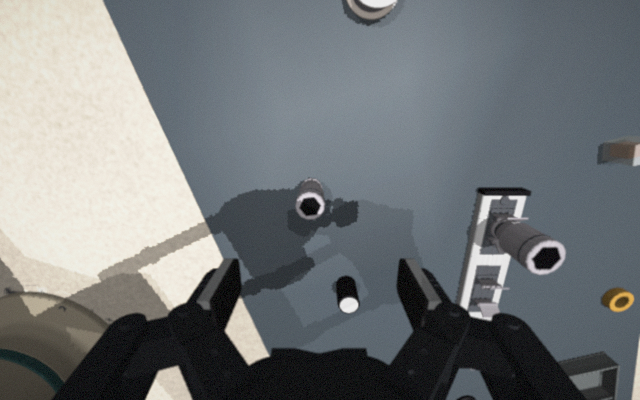

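The large socket stands upright in the far clip, and the medium one's mouth is at (310,206), about 8 mm to the tool's −y side.

Call:
servo_tool(increments=[[0,-0.8,2.5,0,0,0,-1],[0,0,2.5,0,0,0,-1],[0,0,2.5,0,0,0,-1],[0,0,2.5,0,0,0,-1],[0,0,2.3,0,0,0,-1]], squeeze=80)

```text
clock: 12.6
position: [0.4341, 0.1321, 0.0473]
ee_rot: [0.0, 0.803, 0.597, 0.0]
contact_force: [-0.3, -0.2, -0.3]
width: 0.0856
gripper_force: 0.0
```

Call:
servo_tool(increments=[[0,0,0,0,0,0,-1],[0,0,0,0,0,0,1],[0,0,0,0,0,0,1],[0,0,0,0,0,0,1],[0,0,0,0,0,0,1]])

```text
clock: 13.1
position: [0.4348, 0.1323, 0.0492]
ee_rot: [0.001, 0.803, 0.597, 0.001]
contact_force: [0.2, -0.1, 0.2]
width: 0.0282
gripper_force: 0.0
```

Call:
servo_tool(increments=[[0,0,0,0,0,0,1],[0,0,0,0,0,0,1],[0,0,0,0,0,0,1],[0,0,0,0,0,0,1],[0,0,0,0,0,0,1]])

```text
clock: 13.6
position: [0.4349, 0.1323, 0.0495]
ee_rot: [0.001, 0.803, 0.597, 0.001]
contact_force: [-0.9, 0.5, 6.7]
width: 0.0247
gripper_force: 78.3
```

Call:
servo_tool(increments=[[0,0,-1,0,0,0,1],[0,0,-2,0,0,0,1],[0,0,-3,0,0,0,1],[0,0,-3,0,0,0,1],[0,0,-3.2,0,0,0,1]])

```text
clock: 14.1
position: [0.4335, 0.1321, 0.1718]
ee_rot: [-0.0, 0.803, 0.597, -0.0]
contact_force: [-0.2, 0.5, -0.7]
width: 0.0248
gripper_force: 78.7
```

Call:
servo_tool(increments=[[-0.7,1.2,0,0,0,0,1],[-1.2,2,0,0,0,0,1],[-1.5,2.5,0,0,0,0,1],[-1.5,2.5,0,0,0,0,1],[-1.6,2.7,0,0,0,0,1]])

```text
clock: 14.6
position: [0.5198, 0.0374, 0.1698]
ee_rot: [-0.0, 0.802, 0.597, -0.001]
contact_force: [-0.3, -1.1, -1.3]
width: 0.0245
gripper_force: 78.7
```

Call:
servo_tool(increments=[[-1.5,2.5,0,0,0,0,1],[-1.5,2.5,0,0,0,0,1],[-1.5,2.5,0,0,0,0,1],[-1.2,2,0,0,0,0,1],[-0.8,1.3,0,0,0,0,1]])

```text
clock: 15.1
position: [0.6052, -0.0567, 0.1694]
ee_rot: [-0.0, 0.803, 0.596, -0.0]
contact_force: [0.1, 0.7, -0.6]
width: 0.0244
gripper_force: 78.7
```

Call:
servo_tool(increments=[[0,0,0,0,0,0,1],[0,0,0,0,0,0,1],[0,0,0,0,0,0,1],[0,0,0,0,0,0,1],[0,0,0,0,0,0,1]])

```text
clock: 15.6
position: [0.604, -0.054, 0.1706]
ee_rot: [0.0, 0.802, 0.597, 0.0]
contact_force: [0.4, 0.1, -1.6]
width: 0.0243
gripper_force: 78.7
```

```bash
python3 - <<'E'
from h import *
print(tool()[0],delta([.6047,-.0549,.0615]))
snap("wrist","w5"); c=optics.get_calibration("wrist"); print(proj(c,[.6047,-.0549,.012]))
for r in finder.tip_of("clip_mid","wrist")[:1]: print(r,delta(onz(c,r["at"],.012)))
E
```

```text
[ 0.604  -0.054   0.1706] [-0.0607  0.0959 10.9061]
[319.3756 189.2691]
{'at': [321.9, 190.3], 'p': 0.84} [-0.1621  0.34   15.856 ]
```

View pics/w5.png

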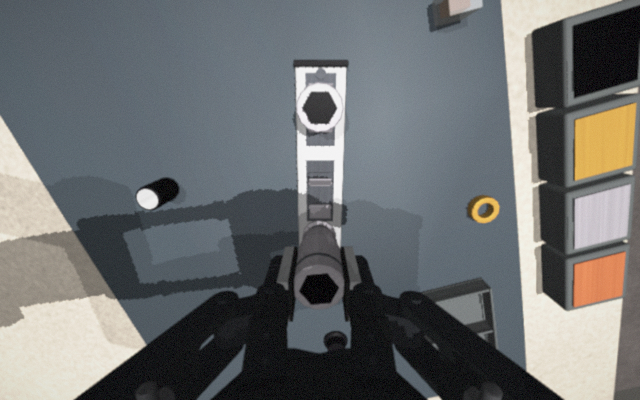

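The medium socket (320,288) is in line with the rail (columns about 296–345) and the clip at (320,190). The large socket is upright at (320,107). Descending.

Call:
servo_tool(increments=[[-0.05,0.1,2,0,0,0,1],[0,0,2,0,0,0,1],[0,0,2,0,0,0,1],[0,0,1.7,0,0,0,1],[0,0,1,0,0,0,1]], squeeze=100)

```text
clock: 16.2
position: [0.6044, -0.0552, 0.0819]
ee_rot: [-0.001, 0.802, 0.597, -0.001]
contact_force: [0.2, 0.1, -1.4]
width: 0.0243
gripper_force: 98.2
```

Call:
servo_tool(increments=[[0,0,0.5,0,0,0,1],[0,0,0.3,0,0,0,1],[0,0,0.2,0,0,0,1],[0,0,0.2,0,0,0,1],[0,0,0,0,0,0,1]])

```text
clock: 16.7
position: [0.6055, -0.0557, 0.0716]
ee_rot: [0.0, 0.803, 0.597, 0.0]
contact_force: [-0.1, -0.1, -1.7]
width: 0.0243
gripper_force: 98.2
```

Call:
servo_tool(increments=[[0,0,0.2,0,0,0,1],[0,0,0.2,0,0,0,1],[0,0,0.2,0,0,0,1],[0,0,0.1,0,0,0,1],[0,0,0,0,0,0,1]])

```text
clock: 17.2
position: [0.6064, -0.0559, 0.0648]
ee_rot: [0.001, 0.803, 0.597, 0.001]
contact_force: [1.9, -0.7, -1.4]
width: 0.024
gripper_force: 98.7
```

Call:
servo_tool(increments=[[0,0,0.1,0,0,0,1],[0,0,0.1,0,0,0,1],[0,0,0.1,0,0,0,1],[0,0,0.1,0,0,0,1],[0,0,0,0,0,0,1]])

```text
clock: 17.7
position: [0.6046, -0.0554, 0.0616]
ee_rot: [-0.0, 0.803, 0.597, -0.0]
contact_force: [-3.2, 0.8, 9.1]
width: 0.0241
gripper_force: 100.2
```

Same pattern as the large one. I'll press a little more to confirm the hard stop.

Call:
servo_tool(increments=[[0,0,0.1,0,0,0,1],[0,0,0.1,0,0,0,1],[0,0,0.1,0,0,0,1],[0,0,0.1,0,0,0,1],[0,0,0,0,0,0,1]])

```text
clock: 18.2
position: [0.6048, -0.0554, 0.0615]
ee_rot: [0.0, 0.802, 0.597, 0.0]
contact_force: [-8.0, 1.9, 30.6]
width: 0.0242
gripper_force: 102.6
```

Call:
servo_tool(increments=[[0,0,-0.3,0,0,0,1],[0,0,-0.2,0,0,0,1],[0,0,0,0,0,0,-1],[0,0,0,0,0,0,-1],[0,0,0,0,0,0,-1]])

```text
clock: 18.7
position: [0.605, -0.0555, 0.0606]
ee_rot: [-0.0, 0.803, 0.597, -0.0]
contact_force: [0.5, 0.1, 0.1]
width: 0.0671
gripper_force: 0.0
```

Call:
servo_tool(increments=[[0,0,0,0,0,0,-1],[0,0,-1,0,0,0,-1],[0,0,-2,0,0,0,-1],[0,0,-4,0,0,0,-1],[0,0,-4,0,0,0,-1]])

```text
clock: 19.2
position: [0.6048, -0.0555, 0.1724]
ee_rot: [-0.001, 0.803, 0.597, -0.001]
contact_force: [1.2, 1.3, -0.5]
width: 0.0852
gripper_force: 0.0
```

Call:
servo_tool(increments=[[0,-4,-1,0,0,0,-1],[0,-4,-1,0,0,0,-1],[0,-4,0,0,0,0,-1],[0,-4,0,0,0,0,-1],[0,-4,0,0,0,0,-1]])

```text
clock: 19.7
position: [0.4123, 0.0025, 0.192]
ee_rot: [0.0, 0.803, 0.597, 0.0]
contact_force: [0.2, 0.8, 1.0]
width: 0.085
gripper_force: 0.0
```

```bash
python3 - <<'E'
from h import *
im=snap("scene"); cv2.imwrite("pics/s6.png",cv2.resize(im[150:300,190:390,::-1],None,fx=4,fy=4,interpolation=2))
E
```

```text
(no output)
```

View pics/s6.png

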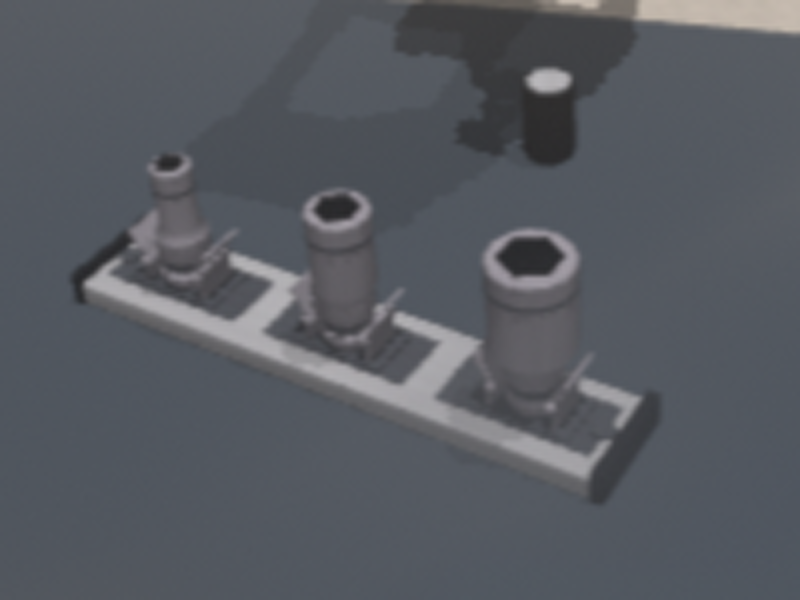

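All three sockets are upright and seated alike, in size order.

```bash
python3 -c "
from rig import manip; print(manip.sign_off())"
```

```text
the job is handed in; nothing more can be done
None
```

The medium socket is in the middle clip and the large one in the end clip. Both are pressed fully home, upright and released, and the job was handed in at about 20 s of the 54 s allowed.

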